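# Crank the dust-extraction damper open

### The job

Lift the loose crank off its stand and feel its socket down over the square-ended spindle hidden inside the damper box's collar until it is fully home; press lightly and turn to find the square, never force it. Then wind the crank counter-clockwise (seen from above) until the damper's pointer has come round to the open stop, without wrenching it against the stop. Leave the crank seated on the spindle, let go, and leave the flask bodies and the polishing bar where they stand.

Things in the scene. Friction and masses are not known exactly. Their poses are not given: they have to be found in the camera images.
- crank_grip (a point): The loose steel crank, 0.36 to 0.54 kg, upright. This point: centre of its level flat bar, straight above the socket. Bar 18 mm wide, 12 mm high, 135 mm long; it can be gripped across its width here. x = along the bar to the knob, z = up. Below the bar a 16 mm round stem, 26 mm long, carries the socket; the open foot is 81 mm below this point.
- crank_foot (a point): Centre of the crank's open foot; same axes as crank_grip. The socket is a square tube 45 mm long, 32 mm across (42 mm over corners). Its square hole is 25 mm wide and 45 mm deep; two of its flats face along the bar.
- crank_weight (a point): Centre of the counterweight at the crank bar's short end, 45 mm from the socket's axis: an upright steel cylinder, 26 mm diameter, 24 mm high. With it the crank balances over its socket.
- crank_knob (a point): The crank's upright black knob, fixed on the bar's long end: a cylinder of 20 mm diameter standing 40 mm high on the bar. This point is on its axis, 22 mm above the bar's upper side, 18 mm below the knob's top, 75 mm from the crank's turning axis. Same axes as crank_grip.
- stand: The stand the crank starts on, fixed to the bench: a grey plate 100 x 100 x 10 mm with a round steel post, 23 mm diameter, 41 mm high, inside the crank's socket (lift the crank at least 45 mm to clear it). Origin: under the plate's centre, at bench height.
- gate_mouth (a point): Damper box, fixed to the bench: green, 150 x 150 x 50 mm, steel top; in the middle of the top a round collar 45 mm high, 58 mm outer and 50 mm inner diameter. This point: centre of the collar's mouth, 95 mm above the bench. z = up, -x = the intake slot side (roughly facing the robot), +y = left. Pressing or wrenching the crank on the box with over 60 N in all (contact forces summed) is forcing it.
- gate_seat (a point): Centre of the flange at the foot of the square spindle in the collar, 42 mm below the mouth; the crank's foot rests here when fully home. The square, 24 mm wide, ends 19 mm above this point (there the crank stops if the flats do not match); on it a round nose, 24 mm diameter tapering to 12 mm, 8 mm high. The square's angle is unknown; axes as gate_mouth.
- damper (a joint): Angle (rad) of damper and black pointer on the box's top: 0 shut (pointer to the box's +y), 1.571 open (pointer to its -x, at a stop post); grows counter-clockwise from above. Starts at 0 to 0.5, stays where left, takes 0.2 N m. Only the spindle turns it, with play: spindle and crank turn up to 1.1 rad (0.12 N m) before it follows. The pointer cannot be pushed.
- flask0_center (a point): A bystander: steel flask body, 66 mm diameter, 100 mm high, standing; this is its centre.
- flask1_center (a point): A second such flask body; its centre.
- bar_center (a point): A bystander: reddish-brown bar of polishing compound, 110 x 45 x 40 mm, lying on the bench; its centre.
Mind the look-alikes: they are no part of the job. Leave any brown or orange look-alike of the part that bears crank_grip alone.

How it is judged:
By the outcome, as a careful person would: the job done as asked, in the order asked, and still so for the second after the job is handed in, with the robot touching nothing.
It also fails if it takes over 72 s, if anything falls off the work surface, if the arm or the gripper's body presses on something with over 40 N, if the wrist force passes 120 N, or if a joint passes its speed limit or range.

### The arm

A 7-joint arm with a two-finger parallel gripper is mounted at the origin on the work surface. World frame = base frame: x ahead of the robot, y to its left, z up, the work surface at z = 0. Lengths are in mm, angles in rad, forces in N, time in s.
With the tool pointing down it reaches from about 425 to 1025 mm from the base axis. Payload 9.4 kg.
Tool frame: the origin (TCP) lies midway between the tips of the shut fingers; the grasp point (between the pads) lies hold_point_z behind it (hold_point_z is the distance from the TCP to the grasp point, in mm); z points along the fingers, y is the direction in which the jaws open and shut (so a half turn about z gives the same grasp; the last joint's range is limited). The gripper opens to 93 mm and grips with 3 to 60 N. Pads are 15 mm wide; open, the fingers measure 128 mm over their backs; the gripper's body (75 mm by 188 mm) begins 65 mm behind the grasp point.
Start: joints at [-1.255, 0.599, -0.003, 1.599, 0.002, 0.943, -0.08], TCP at [277.518, 669.782, 218.618] pointing down, gripper open.
Joint ranges: [-2.57, 2.57], [-0.35, 1.97], [-1.29, 1.29], [0.11, 2.56], [-1.05, 4.19], [0.11, 1.86], [-2.63, 2.63]. Speed limits (rad/s): [2.22, 2.22, 3.01, 3.01, 3.14, 3.14, 3.14].

### API

Orientations are given as a unit quaternion [w, x, y, z].
In Python, from bench import * gives the robot as it stands.
- The arm moves only by the tool step_arm, never from a script. Its argument "steps" is a list of rows, each an object of numbers: "x", "y", "z": the shift along the world's x, y, z in mm; "rx", "ry", "rz": the turn, a rotation vector about the world's x, y, z in rad. In form: [{"x": .., "y": .., "z": .., "rx": .., "ry": .., "rz": ..}, ...]. A call has 1 to 20 rows; each row is the pose to reach, as a shift and turn from the pose commanded when the call began; what a row does not reach only later rows make up. A row lasts 1/12 s, in which the tool goes at most 41.7 mm and 7.16 degrees, less where a joint would pass 70% of its speed; a pose out of reach is approached as far as the arm can. A call with a gripper value outside its range is refused whole. "jaw" is the closure in counts, from 0 (fully open) to 255 (shut), set as the call begins (left out, the last holds). The fingers move at their own pace and stop on an object; the grip force is fixed at half the most. Time passes only in rows, so rows that repeat a pose let the fingers close. It gives the time, the measured TCP pose, the force and the opening at its end, in the units of the state.
- observe(): the state, without advancing time (a new reading comes with each control period).
- capture(name): name is "scene" or "top" or "wrist"; returns (picture, depth): 480x640x3 uint8, red, green, blue; 480x640 float32, mm along the optical axis (not along the pixel's ray), 0 where there is no reading.
- camera_model(name): a dict with "K" (3x3 intrinsics, pixels), "rvec" (rotation vector, rad) and "tvec" (3), from world to camera coordinates, as OpenCV has them; the wrist camera has in their place "tool_from_camera" (4x4, takes a point from camera to tool coordinates, whose origin is the TCP and whose axes are the flange's). Camera axes: x right, y down, z forward; pixel columns grow to the right and rows downward; lengths in mm; the calibration is good to about 2 mm. A picture is of the moment at which its call begins: read the wrist's pose just before it. camera_model takes no time and is no camera call.
- close_job(): hands the job in, once; it reports no verdict.
The state is a dict: "time_s": time; "joint_positions": joint angles; "joint_vel": joint speeds; "joint_efforts": joint torques, N m; "tool_pos": TCP position; "tool_rot": TCP orientation; "ft_force": force on the tool from outside, world axes, zero at the start; "moment": the same for the moment, N m; "width": finger opening in mm.
Only numpy, scipy, OpenCV 4.12 (cv2) and the standard library are available. Lean on these libraries where they do the work, as an engineer would, in place of code of your own. Each camera call takes 0.05 s, during which the arm holds its last target.

## Working session

There is one attempt and no reset: what is moved stays moved. The work goes in short steps, Python scripts to look and compute and a tool call to move; the robot and the scene stay as the last step left them, time stands still between calls to the robot, and variables do not carry over. Pictures are saved under pics/ and viewed, and the job is handed in when it is done.

Besides the shell and the picture viewer there is one more tool, called after "Call:" as name(argument=value, ...), one argument or row to a line, values as JSON. step_arm: Moves the arm, as the interface text tells. Its arguments: {"type":"object","properties":{"steps":{"type":"array","items":{"type":"object","properties":{"x":{"type":"number"},"y":{"type":"number"},"z":{"type":"number"},"rx":{"type":"number"},"ry":{"type":"number"},"rz":{"type":"number"}}}},"jaw":{"type":"number"}},"required":["steps"]}

```bash
ls; mkdir -p pics; cat > h.py <<'E'
from bench import *
import numpy as np, cv2
from scipy.spatial.transform import Rotation as R
def cap(name,fn):
    s=observe(); p,d=capture(name); cv2.imwrite('pics/'+fn+'.png',p[:,:,::-1]); np.savez('pics/'+fn+'.npz',p=p,d=d,tp=s['tool_pos'],tr=s['tool_rot']); return p,d
def w(fn,name,u,v,z=None):
    """pixel to world by depth, or by plane z"""
    f=np.load('pics/'+fn+'.npz'); m=camera_model(name); K=np.array(m['K'])
    if name=='wrist':
        T=np.array(m['tool_from_camera']); q=f['tr']; Rt=R.from_quat([q[1],q[2],q[3],q[0]]).as_matrix()
        Rc=Rt@T[:3,:3]; c=Rt@T[:3,3]+f['tp']
    else:
        Rw=cv2.Rodrigues(np.array(m['rvec'],float))[0]; Rc=Rw.T; c=-Rw.T@np.array(m['tvec']).ravel()
    ray=Rc@(np.linalg.inv(K)@np.array([u,v,1.]))
    if z is None: return c+ray*f['d'][int(round(v)),int(round(u))]
    return c+ray*(z-c[2])/ray[2]
E
python3 - <<'E'
from h import *
cap('scene','s0');cap('top','t0')
s=observe()
for k in s: print(k,s[k])
try: print(hold_point_z)
except Exception as e: print(e)
E
```

```text
pics
time_s 0.1
joint_positions [-1.25470093  0.60005409 -0.00254432  1.60002608  0.00178633  0.94293741
 -0.07981604]
joint_vel [ 6.89864338e-04 -1.97507914e-03 -7.34290519e-05 -2.23341897e-03
 -1.78922402e-03 -4.35657558e-04 -9.05923815e-04]
joint_efforts [ 5.97775375e-03 -7.66552377e+01  1.50290474e+00 -2.52936584e+01
 -5.22922666e-02  1.35820673e-02  4.20458480e-05]
tool_pos [277.35148106 669.37745024 217.84834365]
tool_rot [-7.90462272e-05  1.95120263e-01  9.80779066e-01 -7.06938375e-04]
ft_force [ 0.04627505 -0.53828296 -0.45477744]
moment [-0.01376055 -0.02843635 -0.00977355]
width 92.98287213897463
18.8
```

View pics/s0.png

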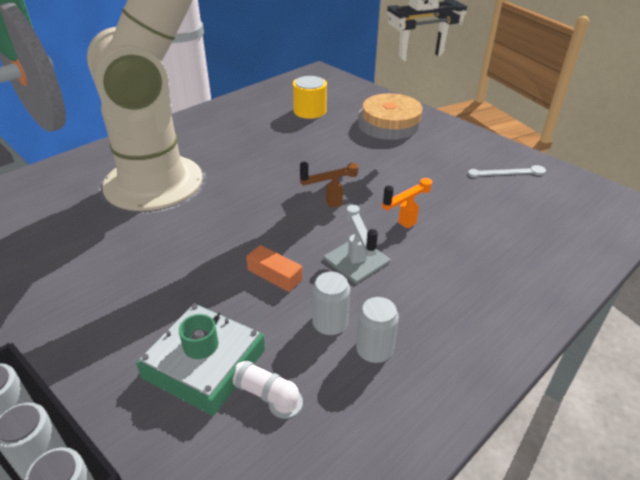

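View pics/t0.png

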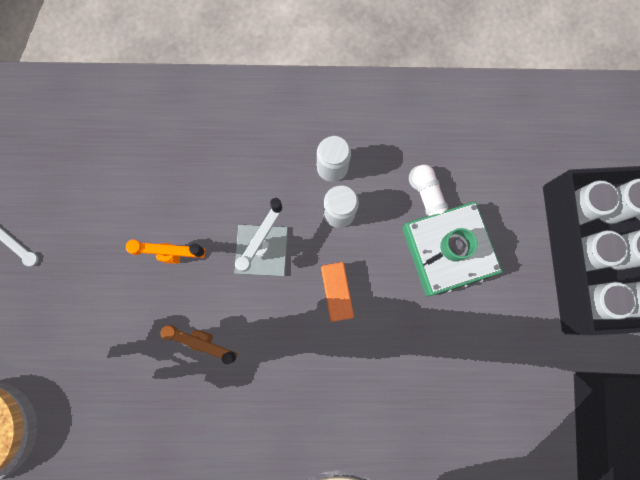

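The top view shows these crank-like things: orange crank (165,250), brown crank (200,343), grey spanner-like tool (15,245), and grey crank on its grey plate (260,235). The steel crank on the stand is the one I want. The box is at (452,248), and its pointer looks to be near (432,258).

```bash
python3 - <<'E'
from h import *
p=cv2.imread('pics/t0.png')
a=cv2.resize(p[185:290,220:310],None,fx=5,fy=5,interpolation=cv2.INTER_CUBIC)
b=cv2.resize(p[155:305,395:510],None,fx=3.5,fy=3.5,interpolation=cv2.INTER_CUBIC)
h=525
cv2.imwrite('pics/c0.png',a[:525]);cv2.imwrite('pics/c1.png',b)
print(a.shape,b.shape)
for n,u,v in [('knobtop',277,204),('weight',242,264),('bar',260,235),('platecorner',237,226),('plc',287,274),('plc',236,273),('plc',289,227),('boxc',405,224),('boxc',485,205),('boxc',499,271),('boxc',428,294),('collar',457,228)]:
    print(n,w('t0','top',u,v).round(1))
E
```

```text
(525, 450, 3) (525, 402, 3)
knobtop [609.8 112.5 135.1]
weight [507.2 175.9 101.1]
bar [561.1 145.4  97.1]
platecorner [597.6 204.   -1.1]
plc [500.4 100.9  -4.2]
plc [500.8 201.7   5.9]
plc [596.6  98.3  -2. ]
boxc [ 595.3 -131.1   42.2]
boxc [ 6.458e+02 -3.065e+02  1.000e-01]
boxc [ 504. -312.   41.]
boxc [ 459.6 -175.1   29.5]
collar [ 577.2 -216.8   96.1]
```

View pics/c0.png

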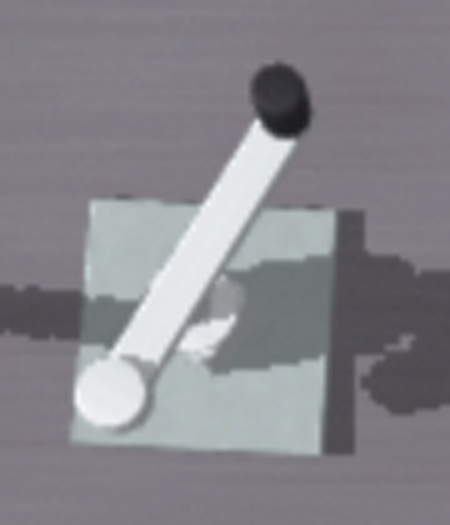

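View pics/c1.png

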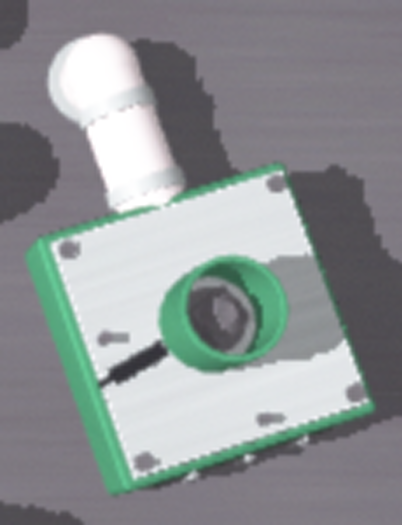

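```bash
python3 - <<'E'
from h import *
C=lambda x,y:(220+x/5,185+y/5)
D=lambda x,y:(395+x/3.5,155+y/3.5)
k=w('t0','top',*C(279,88),137);wt=w('t0','top',*C(111,392),103)
d=(k-wt)[:2];print('k',k,'w',wt,np.linalg.norm(d),'axis',wt[:2]+d*45/np.linalg.norm(d),k[:2]-d*75/np.linalg.norm(d),np.degrees(np.arctan2(d[1],d[0])))
for a,b in [((210,200),0)]: print('bar',w('t0','top',*C(*a),97))
cs=[w('t0','top',*D(*c),50) for c in [(28,252),(115,493),(373,405),(285,165)]]
print(np.round(cs,1)); c=np.mean(cs,0);print('box c',c)
for i in range(4):
    e=cs[(i+1)%4]-cs[i];print(np.linalg.norm(e),np.degrees(np.arctan2(e[1],e[0])))
print('collar',w('t0','top',*D(224,312),95), )
t=w('t0','top',*D(102,383),52); e=t-c; print('ptr',t,np.degrees(np.arctan2(e[1],e[0])))
f=np.load('pics/t0.npz')['d']
E
```

```text
k [611.85903996 114.49995329 137.        ] w [508.01367785 175.25235799 103.        ] 120.31090519521341 axis [546.85505542 152.52907944] [547.12341067 152.37208421] -30.328812980145614
bar [579.75895566 142.2380826   97.        ]
[[ 587.7 -125.5   50. ]
 [ 454.8 -169.9   50. ]
 [ 503.6 -313.5   50. ]
 [ 638.6 -271.4   50. ]]
box c [ 546.19229559 -220.07324634   50.        ]
140.10971112445299 -161.5658545878851
151.735315591723 -71.23401202833199
141.45273790513764 17.336164144069347
154.458927994706 109.24871695811595
collar [ 547.16183587 -219.55091769   95.        ]
ptr [ 514.57723376 -164.10431874   52.        ] 119.46071937919689
```

The measurements agree with the given sizes:

| Item | Measured | Check |
|---|---|---|
| Crank axis | (547.0, 152.4), heading −30.3° | knob to weight 120.3 mm (120 expected) |
| Gate centre | about (546.5, −219.8), yaw ≈ 18.8° | – |
| Pointer | ≈ 0.19 rad | within 0 to 0.5 |

I'll grip with the jaw axis at −120.3°, which leaves room to wind counter-clockwise.

Call:
step_arm(
  steps=[
    {"x": 270, "y": -517, "z": 20, "rz": -1.6},
    {"x": 270, "y": -517, "z": 20, "rz": -1.6},
    {"x": 270, "y": -517, "z": 20, "rz": -1.6},
    {"x": 270, "y": -517, "z": 20, "rz": -1.6},
    {"x": 270, "y": -517, "z": 20, "rz": -1.6},
    {"x": 270, "y": -517, "z": 20, "rz": -1.6},
    {"x": 270, "y": -517, "z": 20, "rz": -1.6},
    {"x": 270, "y": -517, "z": 20, "rz": -1.6},
    {"x": 270, "y": -517, "z": 20, "rz": -1.6},
    {"x": 270, "y": -517, "z": 20, "rz": -1.6},
    {"x": 270, "y": -517, "z": 20, "rz": -1.6},
    {"x": 270, "y": -517, "z": 20, "rz": -1.6},
    {"x": 270, "y": -517, "z": 20, "rz": -1.6},
    {"x": 270, "y": -517, "z": 20, "rz": -1.6},
    {"x": 270, "y": -517, "z": 20, "rz": -1.6},
    {"x": 270, "y": -517, "z": 20, "rz": -1.6},
    {"x": 270, "y": -517, "z": 20, "rz": -1.6},
    {"x": 270, "y": -517, "z": 20, "rz": -1.6},
  ],
)

```text
invalid input
```

```bash
cat > st.py <<'E'
from h import *
s=observe();q=s['tool_rot'];M=R.from_quat([q[1],q[2],q[3],q[0]]).as_matrix()
print('t',s['time_s'],'j',np.round(s['joint_positions'],2),'p',np.round(s['tool_pos'],1),'yang',np.degrees(np.arctan2(M[1,1],M[0,1])).round(2),'zax',M[:,2].round(3),'F',np.round(s['ft_force'],1),'M',np.round(s['moment'],2),'w',round(s['width'],1))
E
python3 st.py
python3 -c "
from h import *
cap('wrist','w0')"
```

```text
t 0.1 j [-1.25  0.6  -0.    1.6   0.    0.94 -0.08] p [277.4 669.4 217.8] yang 67.5 zax [-0.    -0.001 -1.   ] F [ 0.  -0.5 -0.5] M [-0.01 -0.03 -0.01] w 93.0
```

View pics/w0.png

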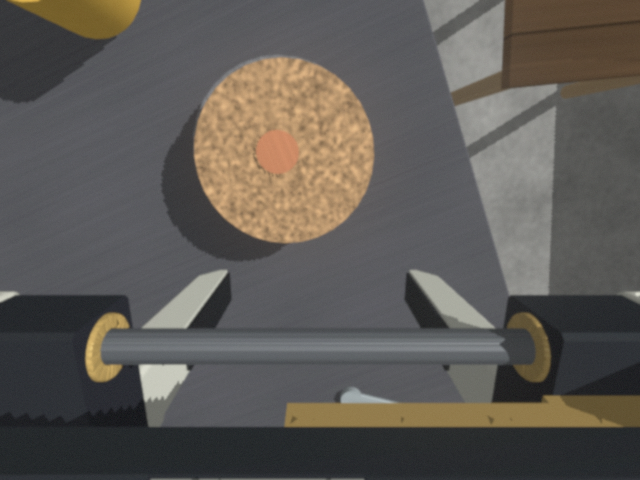

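The move was refused and the wrist view still shows the cork mat at (283,150). I'll retry with all six fields filled in.

Call:
step_arm(
  steps=[
    {"x": 270, "y": -517, "z": 20, "rx": 0, "ry": 0, "rz": -1.6},
    {"x": 270, "y": -517, "z": 20, "rx": 0, "ry": 0, "rz": -1.6},
    {"x": 270, "y": -517, "z": 20, "rx": 0, "ry": 0, "rz": -1.6},
    {"x": 270, "y": -517, "z": 20, "rx": 0, "ry": 0, "rz": -1.6},
    {"x": 270, "y": -517, "z": 20, "rx": 0, "ry": 0, "rz": -1.6},
    {"x": 270, "y": -517, "z": 20, "rx": 0, "ry": 0, "rz": -1.6},
    {"x": 270, "y": -517, "z": 20, "rx": 0, "ry": 0, "rz": -1.6},
    {"x": 270, "y": -517, "z": 20, "rx": 0, "ry": 0, "rz": -1.6},
    {"x": 270, "y": -517, "z": 20, "rx": 0, "ry": 0, "rz": -1.6},
    {"x": 270, "y": -517, "z": 20, "rx": 0, "ry": 0, "rz": -1.6},
    {"x": 270, "y": -517, "z": 20, "rx": 0, "ry": 0, "rz": -1.6},
    {"x": 270, "y": -517, "z": 20, "rx": 0, "ry": 0, "rz": -1.6},
    {"x": 270, "y": -517, "z": 20, "rx": 0, "ry": 0, "rz": -1.6},
    {"x": 270, "y": -517, "z": 20, "rx": 0, "ry": 0, "rz": -1.6},
    {"x": 270, "y": -517, "z": 20, "rx": 0, "ry": 0, "rz": -1.6},
    {"x": 270, "y": -517, "z": 20, "rx": 0, "ry": 0, "rz": -1.6},
  ],
)

```text
time_s: 1.48
tool_pos: [548.4, 149.9, 238.7]
tool_rot: [0.0, 0.841, 0.541, 0.0]
ft_force: [-0.6, -0.2, 0.4]
width: 92.8
```

```bash

python3 st.py
python3 -c "
from h import *
cap('wrist','w1')"
```

```text
t 1.4833 j [-0.7   0.42  0.47  1.96 -0.25  0.82 -0.52] p [548.4 149.9 238.7] yang -24.46 zax [ 0.    -0.001 -1.   ] F [-0.6 -0.2  0.4] M [ 0.01  0.13 -0.02] w 92.8
```

View pics/w1.png

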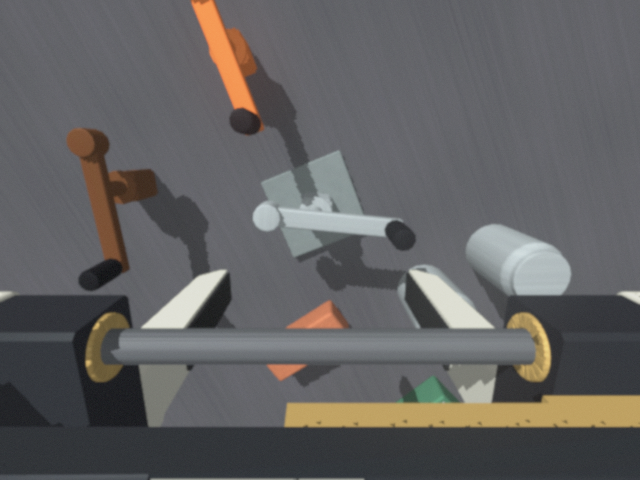

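The wrist view shows the grey crank on its plate: weight (267,216), knob (401,232). The orange one is at (232,60) and the brown one at (105,210). I'll cross-check the crank pose from this view.

```bash
python3 - <<'E'
from h import *
p=cv2.imread('pics/w1.png')
cv2.imwrite('pics/c2.png',cv2.resize(p[140:270,240:430],None,fx=4,fy=4,interpolation=cv2.INTER_CUBIC))
E
```

```text
(no output)
```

View pics/c2.png

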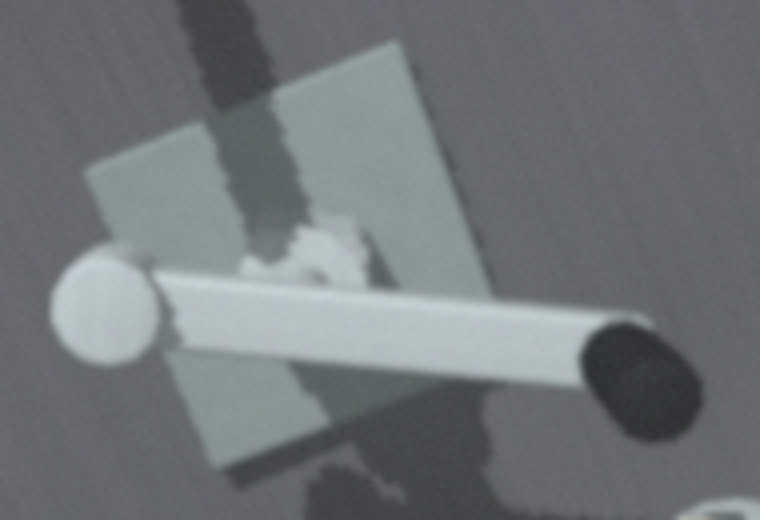

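```bash
python3 - <<'E'
from h import *
C=lambda x,y:(240+x/4,140+y/4)
k=w('w1','wrist',*C(656,395),137);wt=w('w1','wrist',*C(103,308),103)
d=(k-wt)[:2];n=np.linalg.norm(d);print('k',k,'w',wt,n,'axis',wt[:2]+d*45/n,np.degrees(np.arctan2(d[1],d[0])))
a=w('w1','wrist',*C(360,325),97);b=w('w1','wrist',*C(190,312),97);print(a,b)
E
```

```text
k [613.12017176 118.25620912 137.        ] w [509.35111105 178.18714338 103.        ] 119.83211106024537 axis [548.31902783 155.68155604] -30.008214903773812
[561.12283794 148.81898562  97.        ] [526.12167024 168.17731734  97.        ]
```

Call:
step_arm(
  steps=[
    {"x": 0, "y": 1, "z": -50, "rx": 0, "ry": 0, "rz": -1.67},
    {"x": 0, "y": 1, "z": -50, "rx": 0, "ry": 0, "rz": -1.67},
    {"x": 0, "y": 1, "z": -50, "rx": 0, "ry": 0, "rz": -1.67},
    {"x": 0, "y": 1, "z": -50, "rx": 0, "ry": 0, "rz": -1.67},
    {"x": 0, "y": 1, "z": -50, "rx": 0, "ry": 0, "rz": -1.67},
    {"x": 0, "y": 1, "z": -50, "rx": 0, "ry": 0, "rz": -1.67},
    {"x": 0, "y": 1, "z": -50, "rx": 0, "ry": 0, "rz": -1.67},
    {"x": 0, "y": 1, "z": -50, "rx": 0, "ry": 0, "rz": -1.67},
    {"x": 0, "y": 1, "z": -50, "rx": 0, "ry": 0, "rz": -1.67},
    {"x": 0, "y": 1, "z": -50, "rx": 0, "ry": 0, "rz": -1.67},
    {"x": 0, "y": 1, "z": -50, "rx": 0, "ry": 0, "rz": -1.67},
    {"x": 0, "y": 1, "z": -50, "rx": 0, "ry": 0, "rz": -1.67},
    {"x": 0, "y": 1, "z": -50, "rx": 0, "ry": 0, "rz": -1.67},
    {"x": 0, "y": 1, "z": -50, "rx": 0, "ry": 0, "rz": -1.67},
    {"x": 0, "y": 1, "z": -50, "rx": 0, "ry": 0, "rz": -1.67},
    {"x": 0, "y": 1, "z": -50, "rx": 0, "ry": 0, "rz": -1.67},
    {"x": 0, "y": 1, "z": -50, "rx": 0, "ry": 0, "rz": -1.67},
  ],
)

```text
time_s: 2.95
tool_pos: [547.1, 154.9, 188.4]
tool_rot: [-0.0, 0.967, -0.256, -0.0]
ft_force: [0.2, -0.5, -0.5]
width: 93.0
```

```bash

python3 st.py
python3 -c "
from h import *
cap('wrist','w2');cap('top','t2')"
```

```text
t 2.95 j [-0.97  0.61  0.93  2.03 -0.67  0.84 -1.74] p [547.1 154.9 188.4] yang -119.64 zax [-0.001  0.    -1.   ] F [ 0.2 -0.5 -0.5] M [ 0.07  0.2  -0.04] w 93.0
```

View pics/w2.png

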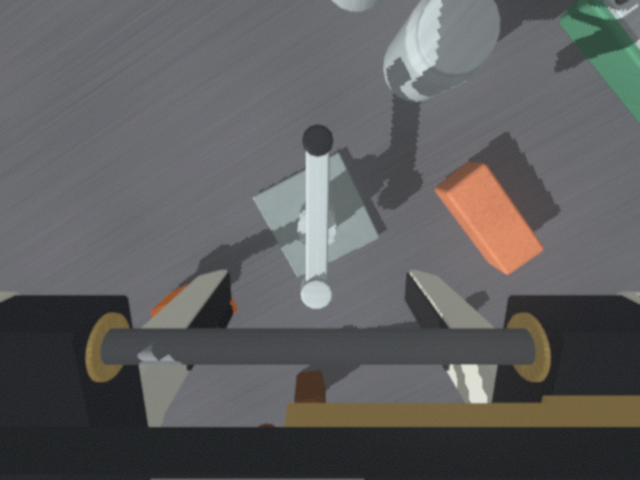

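View pics/t2.png

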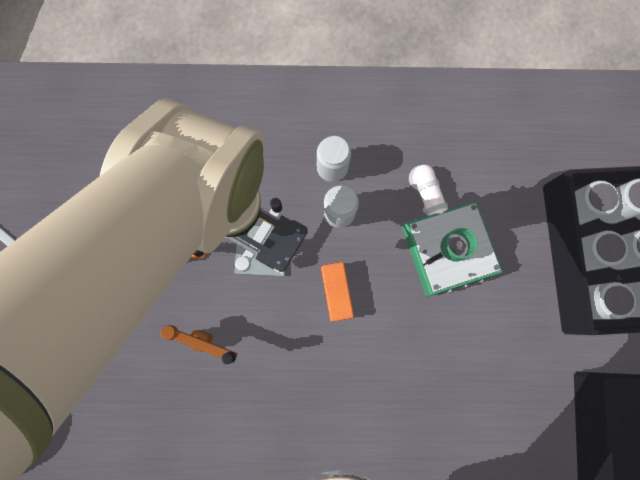

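The wrist view shows the crank lined up with the jaws: knob (317,140), weight (316,294), finger midline about 318.

```bash
python3 - <<'E'
from h import *
p=cv2.imread('pics/w2.png')
cv2.imwrite('pics/c3.png',cv2.resize(p[110:320,250:390],None,fx=2.8,fy=2.8,interpolation=cv2.INTER_CUBIC))
k=w('w2','wrist',318,138,137);wt=w('w2','wrist',316,294,103)
d=(k-wt)[:2];n=np.linalg.norm(d);print('k',k,'w',wt,n,'axis',wt[:2]+d*45/n,np.degrees(np.arctan2(d[1],d[0])))
m=camera_model('wrist');print(np.round(m['tool_from_camera'],3),m['K'])
E
```

```text
k [614.01809736 116.05850868 137.        ] w [509.68977753 177.26864586 103.        ] 120.95899806805427 axis [548.50271801 154.49682883] -30.400439396447105
[[-0.00000e+00 -9.67000e-01 -2.56000e-01  7.10590e+01]
 [ 1.00000e+00  0.00000e+00 -1.00000e-03  5.53000e-01]
 [ 1.00000e-03 -2.56000e-01  9.67000e-01 -1.66683e+02]
 [ 0.00000e+00  0.00000e+00  0.00000e+00  1.00000e+00]] [[335.11460742   0.         317.62689196]
 [  0.         335.11460742 237.28267194]
 [  0.           0.           1.        ]]
```

View pics/c3.png

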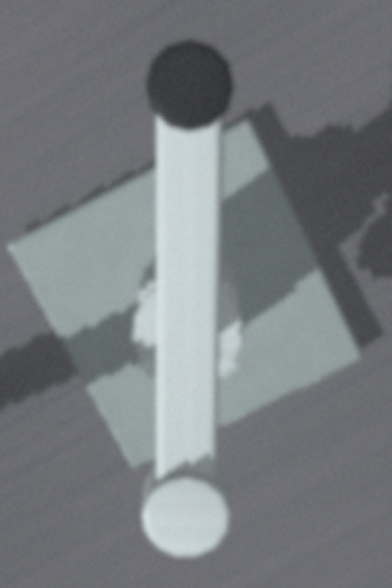

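Call:
step_arm(
  steps=[
    {"x": 1, "y": -1, "z": -40, "rx": 0, "ry": 0, "rz": -0.012},
    {"x": 1, "y": -1, "z": -75, "rx": 0, "ry": 0, "rz": -0.012},
    {"x": 1, "y": -1, "z": -100, "rx": 0, "ry": 0, "rz": -0.012},
    {"x": 1, "y": -1, "z": -116, "rx": 0, "ry": 0, "rz": -0.012},
    {"x": 1, "y": -1, "z": -116, "rx": 0, "ry": 0, "rz": -0.012},
    {"x": 1, "y": -1, "z": -116, "rx": 0, "ry": 0, "rz": -0.012},
    {"x": 1, "y": -1, "z": -116, "rx": 0, "ry": 0, "rz": -0.012},
  ],
)

```text
time_s: 3.63
tool_pos: [549.2, 152.6, 73.6]
tool_rot: [-0.0, 0.965, -0.263, 0.0]
ft_force: [1.0, -0.1, 0.2]
width: 92.9
```

```bash

python3 st.py
python3 -c "
from h import *
cap('wrist','w3')"
```

```text
t 3.6333 j [-0.83  0.75  0.73  2.1  -0.88  0.63 -1.58] p [549.2 152.6  73.6] yang -120.55 zax [ 0.001  0.    -1.   ] F [ 1.  -0.1  0.2] M [ 0.02  0.17 -0.03] w 92.9
```

View pics/w3.png

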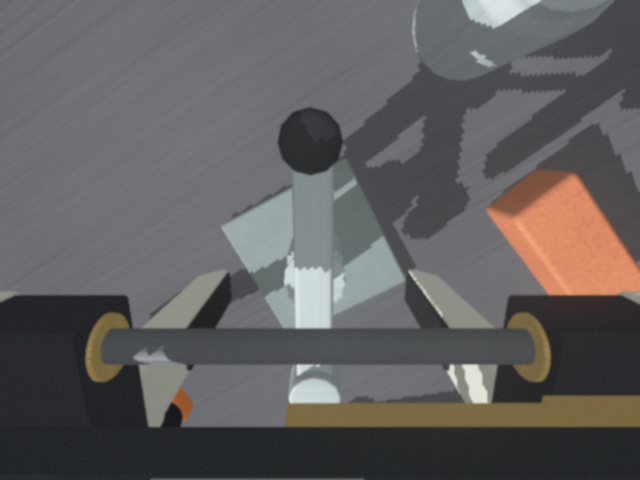

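The bar sits about 1.3 mm to one side of the jaw centre and runs parallel to it, so I'll shift and then close.

Call:
step_arm(
  steps=[
    {"x": 0.6, "y": 1.1, "z": -1, "rx": 0, "ry": 0, "rz": 0},
    {"x": 0.6, "y": 1.1, "z": -1, "rx": 0, "ry": 0, "rz": 0},
    {"x": 0.6, "y": 1.1, "z": -1, "rx": 0, "ry": 0, "rz": 0},
    {"x": 0.6, "y": 1.1, "z": -1, "rx": 0, "ry": 0, "rz": 0},
    {"x": 0.6, "y": 1.1, "z": -1, "rx": 0, "ry": 0, "rz": 0},
    {"x": 0.6, "y": 1.1, "z": -1, "rx": 0, "ry": 0, "rz": 0},
    {"x": 0.6, "y": 1.1, "z": -1, "rx": 0, "ry": 0, "rz": 0},
    {"x": 0.6, "y": 1.1, "z": -1, "rx": 0, "ry": 0, "rz": 0},
    {"x": 0.6, "y": 1.1, "z": -1, "rx": 0, "ry": 0, "rz": 0},
    {"x": 0.6, "y": 1.1, "z": -1, "rx": 0, "ry": 0, "rz": 0},
  ],
  jaw=255,
)

```text
time_s: 4.52
tool_pos: [549.1, 153.8, 71.6]
tool_rot: [0.0, 0.965, -0.263, -0.0]
ft_force: [0.1, 0.4, -0.7]
width: 31.0
```

```bash
python3 st.py
```

```text
t 4.5167 j [-0.83  0.75  0.73  2.1  -0.88  0.63 -1.58] p [549.1 153.8  71.6] yang -120.55 zax [-0. -0. -1.] F [ 0.1  0.4 -0.7] M [0.03 0.18 0.  ] w 31.0
```

Still closing (31 mm).

Call:
step_arm(
  steps=[
    {"x": 0, "y": 0, "z": 0, "rx": 0, "ry": 0, "rz": 0},
    {"x": 0, "y": 0, "z": 0, "rx": 0, "ry": 0, "rz": 0},
    {"x": 0, "y": 0, "z": 0, "rx": 0, "ry": 0, "rz": 0},
    {"x": 0, "y": 0, "z": 0, "rx": 0, "ry": 0, "rz": 0},
    {"x": 0, "y": 0, "z": 0, "rx": 0, "ry": 0, "rz": 0},
  ],
)

```text
time_s: 4.93
tool_pos: [549.2, 154.0, 71.6]
tool_rot: [-0.0, 0.965, -0.263, 0.0]
ft_force: [0.9, 1.6, -0.5]
width: 17.8
```

```bash
python3 st.py
```

```text
t 4.9333 j [-0.83  0.75  0.73  2.1  -0.88  0.63 -1.58] p [549.2 154.   71.6] yang -120.54 zax [ 0.  0. -1.] F [ 0.9  1.6 -0.5] M [ 0.22 -0.04  0.02] w 17.8
```

The crank is gripped (17.8 mm). Next: lift it clear, then carry it to a viewing pose beside the collar.

Call:
step_arm(
  steps=[
    {"x": 0, "y": 0, "z": 15, "rx": 0, "ry": 0, "rz": 0},
    {"x": 0, "y": 0, "z": 40, "rx": 0, "ry": 0, "rz": 0},
    {"x": 0, "y": 0, "z": 75, "rx": 0, "ry": 0, "rz": 0},
    {"x": 0, "y": 0, "z": 110, "rx": 0, "ry": 0, "rz": 0},
    {"x": -5, "y": -20, "z": 130, "rx": 0, "ry": 0, "rz": 0},
    {"x": -10, "y": -55, "z": 130, "rx": 0, "ry": 0, "rz": 0},
    {"x": -15, "y": -90, "z": 130, "rx": 0, "ry": 0, "rz": 0},
    {"x": -20, "y": -125, "z": 130, "rx": 0, "ry": 0, "rz": 0},
    {"x": -25, "y": -160, "z": 130, "rx": 0, "ry": 0, "rz": 0},
    {"x": -30, "y": -195, "z": 130, "rx": 0, "ry": 0, "rz": 0},
    {"x": -35, "y": -230, "z": 130, "rx": 0, "ry": 0, "rz": 0},
    {"x": -38, "y": -260, "z": 130, "rx": 0, "ry": 0, "rz": 0},
    {"x": -41, "y": -285, "z": 130, "rx": 0, "ry": 0, "rz": 0},
    {"x": -41, "y": -299, "z": 130, "rx": 0, "ry": 0, "rz": 0},
    {"x": -41, "y": -299, "z": 130, "rx": 0, "ry": 0, "rz": 0},
    {"x": -41, "y": -299, "z": 130, "rx": 0, "ry": 0, "rz": 0},
    {"x": -41, "y": -299, "z": 130, "rx": 0, "ry": 0, "rz": 0},
  ],
)

```text
time_s: 6.35
tool_pos: [507.7, -144.2, 201.2]
tool_rot: [-0.0, 0.965, -0.263, -0.001]
ft_force: [0.1, 1.0, -4.4]
width: 17.6
```

```bash

python3 st.py
python3 -c "
from h import *
cap('wrist','w4')"
```

```text
t 6.35 j [-0.44  0.53  0.9   2.1  -0.59  0.79 -1.27] p [ 507.7 -144.2  201.2] yang -120.53 zax [-0.001  0.001 -1.   ] F [ 0.1  1.  -4.4] M [0.08 0.16 0.  ] w 17.6
```

View pics/w4.png

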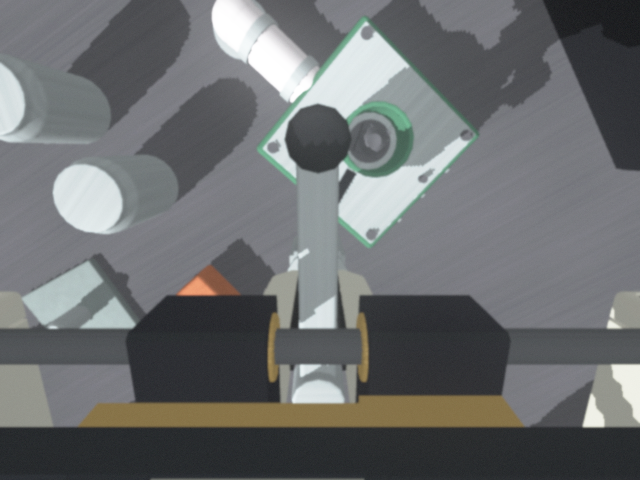

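```bash
python3 - <<'E'
from h import *
p=cv2.imread('pics/w4.png')
cv2.imwrite('pics/c4.png',cv2.resize(p[90:190,330:430],None,fx=6,fy=6,interpolation=cv2.INTER_CUBIC))
E
```

```text
(no output)
```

View pics/c4.png

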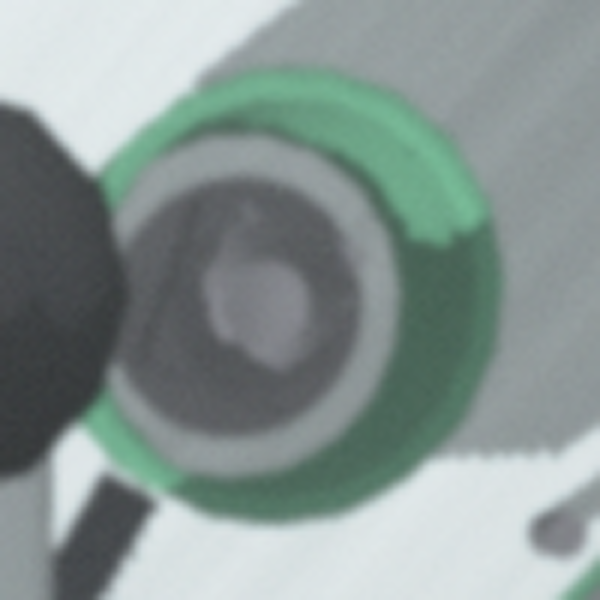

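```bash
python3 - <<'E'
from h import *
p=cv2.imread('pics/w4.png')
g=cv2.cvtColor(p,cv2.COLOR_BGR2GRAY)[110:172,345:405].astype(float)
g=np.clip((g-60)*255/(150-60),0,255).astype(np.uint8)
cv2.imwrite('pics/c5.png',cv2.resize(g,None,fx=9,fy=9,interpolation=cv2.INTER_CUBIC))
g=cv2.cvtColor(cv2.imread('pics/t0.png'),cv2.COLOR_BGR2GRAY)[225:265,435:485].astype(float)
g=np.clip((g-40)*255/(150-40),0,255).astype(np.uint8)
cv2.imwrite('pics/c6.png',cv2.resize(g,None,fx=12,fy=12,interpolation=cv2.INTER_CUBIC))
E
```

```text
(no output)
```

View pics/c5.png

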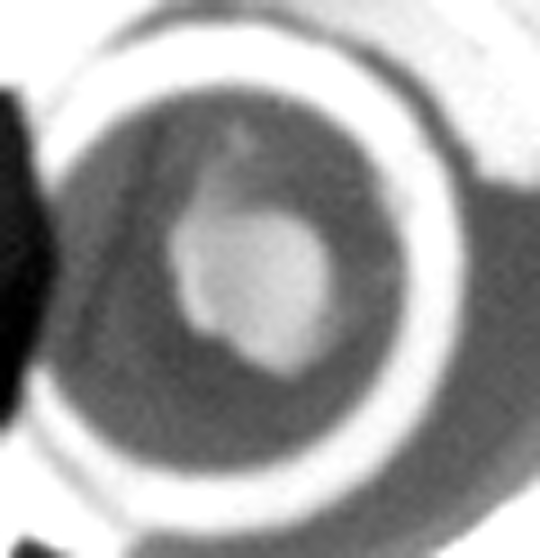

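View pics/c6.png

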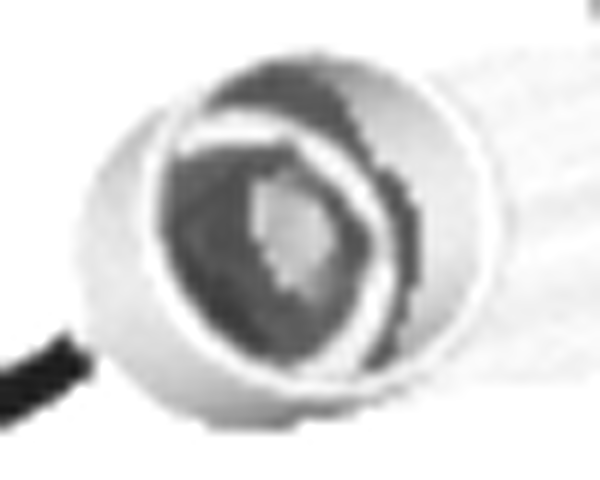

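```bash
python3 - <<'E'
from h import *
print(w('w4','wrist',375.5,139.2,95), w('w4','wrist',375,139.2,95))
# flange ring, nose
print('flange',w('w4','wrist',345+248/9,110+275/9,53),'nose',w('w4','wrist',345+252/9,110+285/9,80))
# bar vs tool: knob top centre & weight
k=w('w4','wrist',317,133,201.2+19.4+46);print('knob',k, 'rel tool', (k-np.array([507.7,-144.2,0]))[:2]@np.array([[.861,.507],[-.508,.861]]).T.T)
E
python3 -c "
import cv2;p=cv2.imread('pics/w4.png');cv2.imwrite('pics/c7.png',cv2.resize(p[90:410,260:380],None,fx=1.8*1,fy=1.8,interpolation=cv2.INTER_CUBIC))"
```

```text
[ 551.70715035 -223.05305655   95.        ] [ 551.90559767 -222.71668914   95.        ]
flange [ 549.38095941 -226.70306854   53.        ] nose [ 550.08551356 -222.67468935   80.        ]
knob [ 572.57412655 -182.81560514  266.6       ] rel tool [75.47335037 -0.35685386]
```

View pics/c7.png

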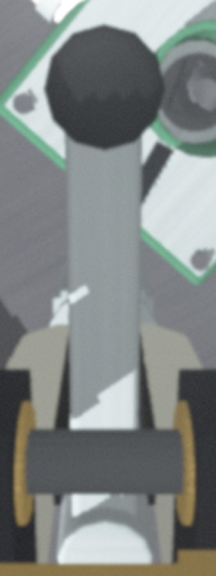

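```bash
python3 - <<'E'
from h import *
cs=[w('w4','wrist',u,v,50) for u,v in [(365,17.5),(478,134),(371.5,247),(258.5,150)]]
print(np.round(cs,1),np.mean(cs,0))
for i in range(4):
    e=cs[(i+1)%4]-cs[i];print(np.linalg.norm(e),np.degrees(np.arctan2(e[1],e[0])))
# top camera collar by depth
f=np.load('pics/t0.npz');d=f['d']
P=np.array([w('t0','top',u,v) for v in range(215,275) for u in range(425,495)])
m=(P[:,2]>88)&(P[:,2]<102);Q=P[m];print(m.sum(),Q[:,:2].min(0),Q[:,:2].max(0),(Q[:,:2].min(0)+Q[:,:2].max(0))/2,Q.mean(0))
f=np.load('pics/w4.npz')
P=np.array([w('w4','wrist',u,v) for v in range(95,185) for u in range(350,420)])
m=(P[:,2]>88)&(P[:,2]<102);Q=P[m];print(m.sum(),Q[:,:2].min(0),Q[:,:2].max(0),(Q[:,:2].min(0)+Q[:,:2].max(0))/2,Q.mean(0))
E
```

```text
[[ 639.6 -268.3   50. ]
 [ 505.7 -312.1   50. ]
 [ 460.5 -178.5   50. ]
 [ 595.  -133.1   50. ]] [ 550.18267708 -223.01205635   50.        ]
140.89823488473536 -161.87117938529337
141.05833481728502 108.6992815030776
142.0324906617783 18.662365096672684
142.37421419415824 -71.75998150516308Traceback (most recent call last):
  File "<stdin>", line 8, in <module>
  File "h.py", line 8, in w
    f=np.load('pics/'+fn+'.npz'); m=camera_model(name); K=np.array(m['K'])
                                    ~~~~~~~~~~~~^^^^^^
ValueError: time passes only in moves, steps and waits
```

Call:
step_arm(
  steps=[
    {"x": 20, "y": -39, "z": 0, "rx": 0, "ry": 0, "rz": -0.12},
    {"x": 41.5, "y": -78, "z": 0, "rx": 0, "ry": 0, "rz": -0.24},
    {"x": 41.5, "y": -78, "z": 0, "rx": 0, "ry": 0, "rz": -0.36},
    {"x": 41.5, "y": -78, "z": 0, "rx": 0, "ry": 0, "rz": -0.48},
    {"x": 41.5, "y": -78, "z": -10, "rx": 0, "ry": 0, "rz": -0.6},
    {"x": 41.5, "y": -78, "z": -20, "rx": 0, "ry": 0, "rz": -0.61},
    {"x": 41.5, "y": -78, "z": -30, "rx": 0, "ry": 0, "rz": -0.61},
    {"x": 41.5, "y": -78, "z": -35, "rx": 0, "ry": 0, "rz": -0.61},
    {"x": 41.5, "y": -78, "z": -35, "rx": 0, "ry": 0, "rz": -0.61},
    {"x": 41.5, "y": -78, "z": -35, "rx": 0, "ry": 0, "rz": -0.61},
  ],
)

```text
time_s: 7.23
tool_pos: [549.5, -222.8, 166.5]
tool_rot: [-0.0, 0.842, -0.54, -0.0]
ft_force: [-0.6, -1.0, -3.9]
width: 17.6
```

```bash
python3 st.py;python3 -c "
from h import *
cap('scene','s5');cap('wrist','w5')
p=cv2.imread('pics/s5.png');cv2.imwrite('pics/c8.png',cv2.resize(p[260:420,120:320],None,fx=4,fy=3.75,interpolation=cv2.INTER_CUBIC)[:600])"
```

```text
t 7.2333 j [-0.31  0.71  0.99  1.99 -0.79  0.88 -1.6 ] p [ 549.5 -222.8  166.5] yang -155.38 zax [-0.  0. -1.] F [-0.6 -1.  -3.9] M [0.1  0.13 0.02] w 17.6
```

View pics/c8.png

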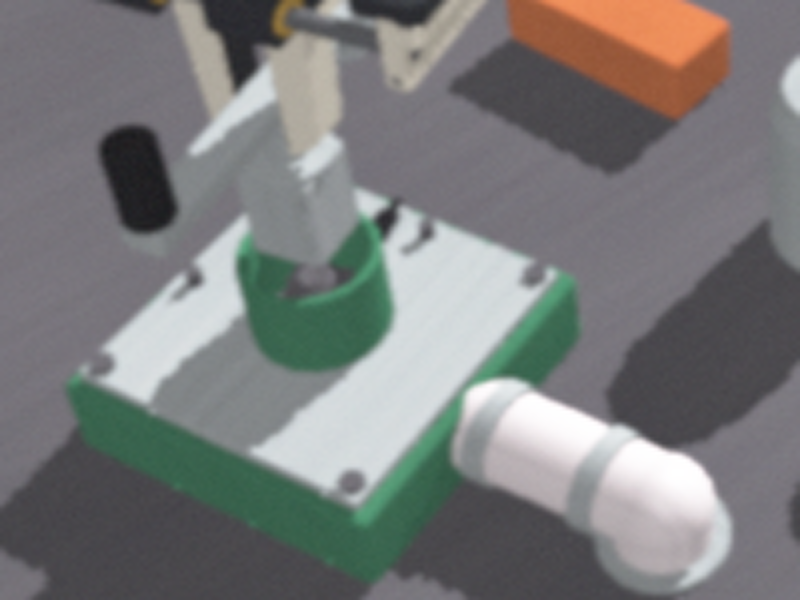

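View pics/w5.png

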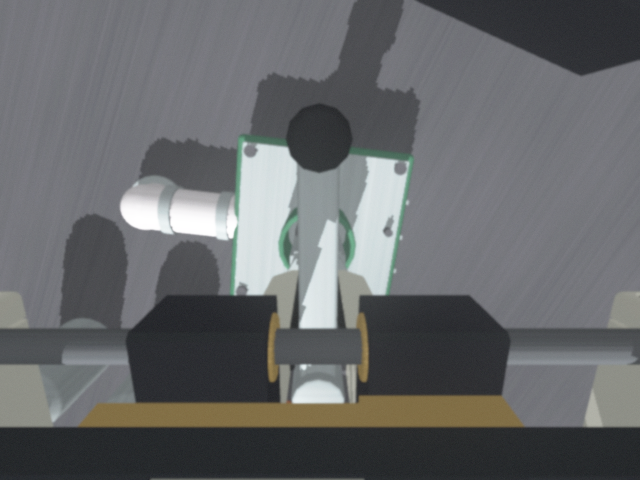

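The scene crop shows the socket centred over the collar. Lowering carefully.

Call:
step_arm(
  steps=[
    {"x": 0, "y": 0, "z": -8, "rx": 0, "ry": 0, "rz": 0},
    {"x": 0, "y": 0, "z": -15, "rx": 0, "ry": 0, "rz": 0},
    {"x": 0, "y": 0, "z": -20, "rx": 0, "ry": 0, "rz": 0},
    {"x": 0, "y": 0, "z": -24, "rx": 0, "ry": 0, "rz": 0},
    {"x": 0, "y": 0, "z": -27, "rx": 0, "ry": 0, "rz": 0},
    {"x": 0, "y": 0, "z": -27, "rx": 0, "ry": 0, "rz": 0},
  ],
)

```text
time_s: 7.83
tool_pos: [549.3, -223.0, 138.8]
tool_rot: [0.0, 0.841, -0.541, -0.001]
ft_force: [0.5, 0.3, -4.4]
width: 17.6
```

```bash
python3 st.py
```

```text
t 7.8333 j [-0.29  0.74  0.95  2.02 -0.83  0.83 -1.57] p [ 549.3 -223.   138.8] yang -155.5 zax [-0.001  0.    -1.   ] F [ 0.5  0.3 -4.4] M [ 0.14  0.09 -0.01] w 17.6
```

Call:
step_arm(
  steps=[
    {"x": 0, "y": 0, "z": -1.5, "rx": 0, "ry": 0, "rz": 0},
    {"x": 0, "y": 0, "z": -3, "rx": 0, "ry": 0, "rz": 0},
    {"x": 0, "y": 0, "z": -4, "rx": 0, "ry": 0, "rz": 0},
    {"x": 0, "y": 0, "z": -4.5, "rx": 0, "ry": 0, "rz": 0},
    {"x": 0, "y": 0, "z": -4.5, "rx": 0, "ry": 0, "rz": 0},
  ],
)

```text
time_s: 8.25
tool_pos: [549.9, -223.5, 135.3]
tool_rot: [0.0, 0.841, -0.541, 0.0]
ft_force: [0.5, -0.2, -4.4]
width: 17.8
```

```bash
python3 st.py
```

```text
t 8.25 j [-0.28  0.74  0.94  2.02 -0.84  0.83 -1.56] p [ 549.9 -223.5  135.3] yang -155.5 zax [ 0.001 -0.001 -1.   ] F [ 0.5 -0.2 -4.4] M [-0.37 -0.15  0.06] w 17.8
```

Call:
step_arm(
  steps=[
    {"x": 0, "y": 0, "z": -0.7, "rx": 0, "ry": 0, "rz": 0},
    {"x": 0, "y": 0, "z": -1.5, "rx": 0, "ry": 0, "rz": 0},
    {"x": 0, "y": 0, "z": -1.5, "rx": 0, "ry": 0, "rz": 0},
    {"x": 0, "y": 0, "z": -1.5, "rx": 0, "ry": 0, "rz": 0},
  ],
)

```text
time_s: 8.58
tool_pos: [549.8, -223.4, 133.7]
tool_rot: [0.0, 0.841, -0.541, 0.0]
ft_force: [0.6, -2.5, -3.8]
width: 17.9
```

```bash
python3 st.py
```

```text
t 8.5833 j [-0.28  0.75  0.94  2.02 -0.84  0.82 -1.56] p [ 549.8 -223.4  133.7] yang -155.51 zax [ 0. -0. -1.] F [ 0.6 -2.5 -3.8] M [-0.54 -0.21  0.01] w 17.9
```

Call:
step_arm(
  steps=[
    {"x": 0, "y": -0.8, "z": -0.5, "rx": 0, "ry": 0, "rz": 0},
    {"x": 0, "y": -0.8, "z": -1, "rx": 0, "ry": 0, "rz": 0},
    {"x": 0, "y": -0.8, "z": -1.5, "rx": 0, "ry": 0, "rz": 0},
    {"x": 0, "y": -0.8, "z": -1.5, "rx": 0, "ry": 0, "rz": 0},
  ],
)

```text
time_s: 8.92
tool_pos: [550.2, -224.4, 133.3]
tool_rot: [-0.001, 0.841, -0.541, 0.001]
ft_force: [-1.0, -0.2, 8.5]
width: 17.5
```

```bash
python3 st.py
```

```text
t 8.9167 j [-0.28  0.75  0.94  2.02 -0.84  0.82 -1.55] p [ 550.2 -224.4  133.3] yang -155.51 zax [ 0.002  0.    -1.   ] F [-1.  -0.2  8.5] M [0.12 0.16 0.01] w 17.5
```

Contact at z ≈ 133.3, which matches the predicted square top (133.6). Pressing at about 13 N and turning slowly counter-clockwise.

Call:
step_arm(
  steps=[
    {"x": 0, "y": 0, "z": 0, "rx": 0, "ry": 0, "rz": 0.04},
    {"x": 0, "y": 0, "z": 0, "rx": 0, "ry": 0, "rz": 0.08},
    {"x": 0, "y": 0, "z": 0, "rx": 0, "ry": 0, "rz": 0.12},
    {"x": 0, "y": 0, "z": 0, "rx": 0, "ry": 0, "rz": 0.16},
    {"x": 0, "y": 0, "z": 0, "rx": 0, "ry": 0, "rz": 0.2},
    {"x": 0, "y": 0, "z": 0, "rx": 0, "ry": 0, "rz": 0.2},
  ],
)

```text
time_s: 9.42
tool_pos: [549.9, -224.3, 132.9]
tool_rot: [-0.0, 0.891, -0.454, 0.001]
ft_force: [0.6, -1.2, 4.6]
width: 17.7
```

```bash
python3 st.py
```

```text
t 9.4167 j [-0.25  0.72  0.88  2.02 -0.8   0.79 -1.4 ] p [ 549.9 -224.3  132.9] yang -143.96 zax [ 0.001 -0.    -1.   ] F [ 0.6 -1.2  4.6] M [-0.24 -0.04  0.04] w 17.7
```

Call:
step_arm(
  steps=[
    {"x": 0, "y": 0, "z": -0.5, "rx": 0, "ry": 0, "rz": 0.03},
    {"x": 0, "y": 0, "z": -0.5, "rx": 0, "ry": 0, "rz": 0.06},
    {"x": 0, "y": 0, "z": -0.5, "rx": 0, "ry": 0, "rz": 0.09},
    {"x": 0, "y": 0, "z": -0.5, "rx": 0, "ry": 0, "rz": 0.12},
    {"x": 0, "y": 0, "z": -0.5, "rx": 0, "ry": 0, "rz": 0.12},
  ],
)

```text
time_s: 9.83
tool_pos: [549.8, -223.7, 131.4]
tool_rot: [-0.0, 0.917, -0.399, -0.0]
ft_force: [2.3, -0.9, -6.0]
width: 17.6
```

```bash
python3 st.py
```

```text
t 9.8333 j [-0.24  0.71  0.85  2.02 -0.77  0.77 -1.31] p [ 549.8 -223.7  131.4] yang -137.04 zax [ 0.  0. -1.] F [ 2.3 -0.9 -6. ] M [-0.36 -0.67 -0.02] w 17.6
```

The press force vanished at heading ≡ 43°, so the square has been found. Sliding down.

Call:
step_arm(
  steps=[
    {"x": 0, "y": 0, "z": -1, "rx": 0, "ry": 0, "rz": 0},
    {"x": 0, "y": 0, "z": -2, "rx": 0, "ry": 0, "rz": 0},
    {"x": 0, "y": 0, "z": -3, "rx": 0, "ry": 0, "rz": 0},
    {"x": 0, "y": 0, "z": -3, "rx": 0, "ry": 0, "rz": 0},
  ],
)

```text
time_s: 10.17
tool_pos: [549.8, -223.8, 128.4]
tool_rot: [-0.0, 0.916, -0.4, -0.0]
ft_force: [2.7, -1.1, -3.7]
width: 17.7
```

```bash
python3 st.py
```

```text
t 10.1667 j [-0.23  0.71  0.84  2.02 -0.78  0.77 -1.3 ] p [ 549.8 -223.8  128.4] yang -137.17 zax [ 0.  0. -1.] F [ 2.7 -1.1 -3.7] M [-0.21 -0.9  -0.06] w 17.7
```

Call:
step_arm(
  steps=[
    {"x": 0.5, "y": -0.2, "z": -2, "rx": 0, "ry": 0, "rz": 0},
    {"x": 0.5, "y": -0.2, "z": -4, "rx": 0, "ry": 0, "rz": 0},
    {"x": 0.5, "y": -0.2, "z": -6, "rx": 0, "ry": 0, "rz": 0},
    {"x": 0.5, "y": -0.2, "z": -8, "rx": 0, "ry": 0, "rz": 0},
    {"x": 0.5, "y": -0.2, "z": -10, "rx": 0, "ry": 0, "rz": 0},
    {"x": 0.5, "y": -0.2, "z": -10, "rx": 0, "ry": 0, "rz": 0},
  ],
)

```text
time_s: 10.67
tool_pos: [550.1, -224.0, 118.1]
tool_rot: [-0.0, 0.916, -0.4, -0.0]
ft_force: [4.1, -0.4, -6.3]
width: 17.7
```

```bash
python3 st.py
```

```text
t 10.6667 j [-0.22  0.72  0.83  2.02 -0.8   0.75 -1.29] p [ 550.1 -224.   118.1] yang -137.16 zax [-0.  0. -1.] F [ 4.1 -0.4 -6.3] M [-0.1  -0.94 -0.04] w 17.7
```

Call:
step_arm(
  steps=[
    {"x": 0.5, "y": 0, "z": -1, "rx": 0, "ry": 0, "rz": 0},
    {"x": 0.5, "y": 0, "z": -2, "rx": 0, "ry": 0, "rz": 0},
    {"x": 0.5, "y": 0, "z": -3, "rx": 0, "ry": 0, "rz": 0},
    {"x": 0.5, "y": 0, "z": -4, "rx": 0, "ry": 0, "rz": 0},
    {"x": 0.5, "y": 0, "z": -4.5, "rx": 0, "ry": 0, "rz": 0},
    {"x": 0.5, "y": 0, "z": -4.5, "rx": 0, "ry": 0, "rz": 0},
  ],
)

```text
time_s: 11.17
tool_pos: [550.9, -224.4, 114.6]
tool_rot: [-0.0, 0.916, -0.4, 0.0]
ft_force: [2.6, -0.5, 4.3]
width: 17.6
```

```bash
python3 st.py
```

```text
t 11.1667 j [-0.22  0.73  0.82  2.03 -0.8   0.74 -1.29] p [ 550.9 -224.4  114.6] yang -137.17 zax [ 0.001 -0.    -1.   ] F [ 2.6 -0.5  4.3] M [ 0.02 -0.4   0.02] w 17.6
```

Home at TCP z 114.6, exactly as predicted. I'll unload slightly and start winding, watching the forces.

Call:
step_arm(
  steps=[
    {"x": 0.2, "y": 0, "z": 0.8, "rx": 0, "ry": 0, "rz": 0.04},
    {"x": 0.2, "y": 0, "z": 0.8, "rx": 0, "ry": 0, "rz": 0.1},
    {"x": 0.2, "y": 0, "z": 0.8, "rx": 0, "ry": 0, "rz": 0.16},
    {"x": 0.2, "y": 0, "z": 0.8, "rx": 0, "ry": 0, "rz": 0.22},
    {"x": 0.2, "y": 0, "z": 0.8, "rx": 0, "ry": 0, "rz": 0.28},
    {"x": 0.2, "y": 0, "z": 0.8, "rx": 0, "ry": 0, "rz": 0.34},
    {"x": 0.2, "y": 0, "z": 0.8, "rx": 0, "ry": 0, "rz": 0.4},
    {"x": 0.2, "y": 0, "z": 0.8, "rx": 0, "ry": 0, "rz": 0.4},
  ],
)

```text
time_s: 11.83
tool_pos: [550.8, -223.9, 114.8]
tool_rot: [-0.0, 0.978, -0.209, -0.0]
ft_force: [4.0, -0.2, -4.5]
width: 17.6
```

```bash
python3 st.py
```

```text
t 11.8333 j [-0.16  0.69  0.71  2.02 -0.7   0.69 -0.99] p [ 550.8 -223.9  114.8] yang -114.1 zax [ 0.  0. -1.] F [ 4.  -0.2 -4.5] M [-0.1  -0.76 -0.03] w 17.6
```

Call:
step_arm(
  steps=[
    {"x": 0.4, "y": 0, "z": 0, "rx": 0, "ry": 0, "rz": 0.08},
    {"x": 0.4, "y": 0, "z": 0, "rx": 0, "ry": 0, "rz": 0.16},
    {"x": 0.4, "y": 0, "z": 0, "rx": 0, "ry": 0, "rz": 0.24},
    {"x": 0.4, "y": 0, "z": 0, "rx": 0, "ry": 0, "rz": 0.32},
    {"x": 0.4, "y": 0, "z": 0, "rx": 0, "ry": 0, "rz": 0.4},
    {"x": 0.4, "y": 0, "z": 0, "rx": 0, "ry": 0, "rz": 0.48},
    {"x": 0.4, "y": 0, "z": 0, "rx": 0, "ry": 0, "rz": 0.56},
    {"x": 0.4, "y": 0, "z": 0, "rx": 0, "ry": 0, "rz": 0.56},
  ],
)

```text
time_s: 12.5
tool_pos: [551.1, -223.7, 114.8]
tool_rot: [-0.0, 0.998, 0.069, -0.0]
ft_force: [4.0, 0.7, -4.2]
width: 18.0
```

```bash
python3 st.py;python3 -c "
from h import *
cap('scene','s6');cap('wrist','w6')
p=cv2.imread('pics/s6.png');cv2.imwrite('pics/c9.png',cv2.resize(p[260:420,120:320],None,fx=4,fy=3.75,interpolation=cv2.INTER_CUBIC)[:600])"
```

```text
t 12.5 j [-0.07  0.64  0.55  2.02 -0.56  0.64 -0.58] p [ 551.1 -223.7  114.8] yang -82.06 zax [-0.     0.001 -1.   ] F [ 4.   0.7 -4.2] M [ 0.2  -0.76 -0.04] w 18.0
```

View pics/c9.png

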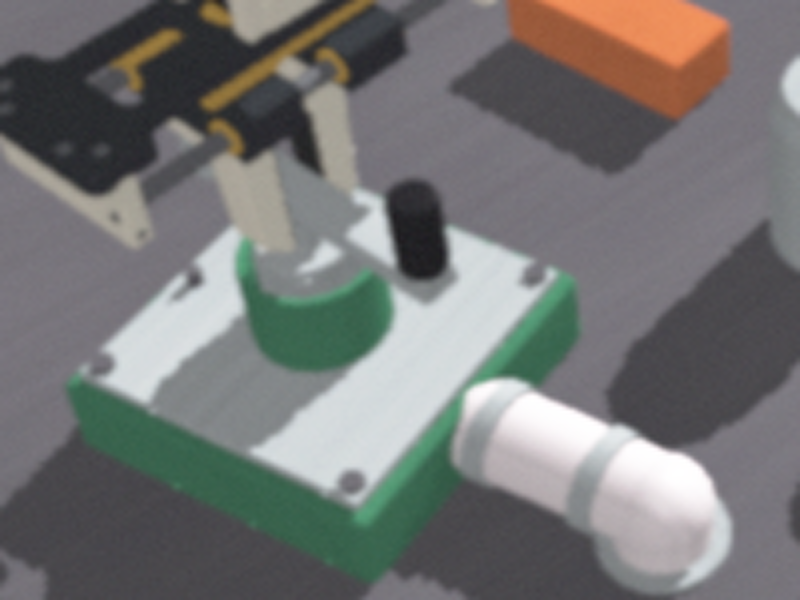

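View pics/w6.png

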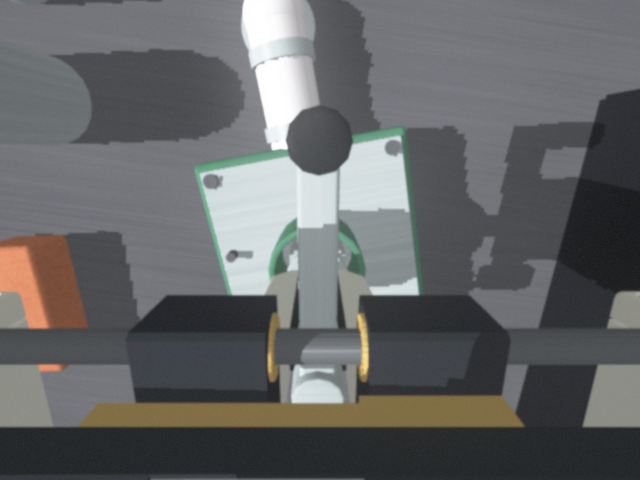

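Seated, with the shut-stop post at (232,255) in the wrist view and the pointer out of sight. Continuing in smaller portions.

Call:
step_arm(
  steps=[
    {"x": 0.3, "y": 0, "z": 0, "rx": 0, "ry": 0, "rz": 0.06},
    {"x": 0.3, "y": 0, "z": 0, "rx": 0, "ry": 0, "rz": 0.12},
    {"x": 0.3, "y": 0, "z": 0, "rx": 0, "ry": 0, "rz": 0.18},
    {"x": 0.3, "y": 0, "z": 0, "rx": 0, "ry": 0, "rz": 0.24},
    {"x": 0.3, "y": 0, "z": 0, "rx": 0, "ry": 0, "rz": 0.3},
  ],
)

```text
time_s: 13.02
tool_pos: [551.3, -223.6, 114.7]
tool_rot: [-0.0, 0.976, 0.216, -0.0]
ft_force: [2.7, 2.3, -1.8]
width: 17.9
```

```bash
python3 st.py;python3 -c "
from h import *
cap('top','t7');cap('wrist','w7')
p=cv2.imread('pics/t7.png');cv2.imwrite('pics/c10.png',cv2.resize(p[170:310,390:530],None,fx=4,fy=4,interpolation=cv2.INTER_CUBIC)[:600])"
```

```text
t 13.0167 j [-0.02  0.62  0.46  2.01 -0.47  0.61 -0.37] p [ 551.3 -223.6  114.7] yang -65.01 zax [-0.001  0.001 -1.   ] F [ 2.7  2.3 -1.8] M [ 0.53 -0.66 -0.22] w 17.9
```

View pics/c10.png

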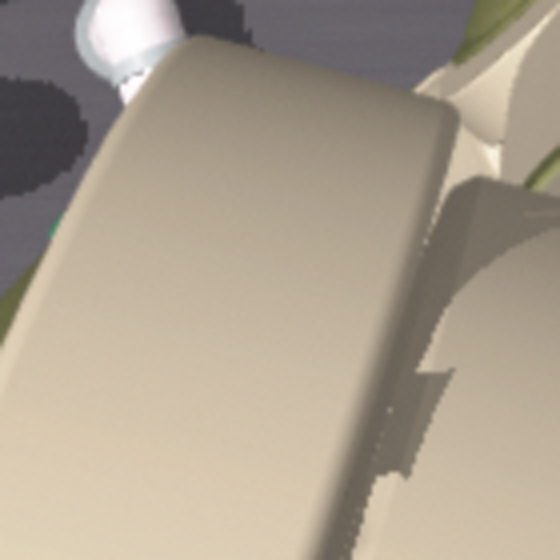

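View pics/w7.png

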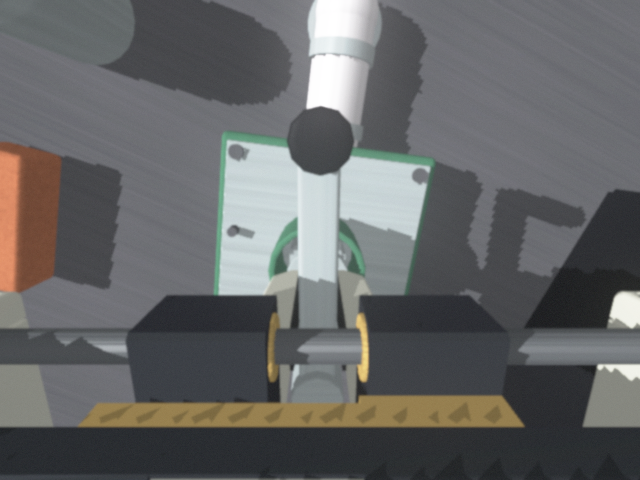

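```bash
python3 -c "
from h import *
cap('scene','s8')
p=cv2.imread('pics/s8.png');cv2.imwrite('pics/c11.png',cv2.resize(p[280:400,130:280],None,fx=5,fy=5,interpolation=cv2.INTER_CUBIC)[:600])"
```

```text
(no output)
```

View pics/c11.png

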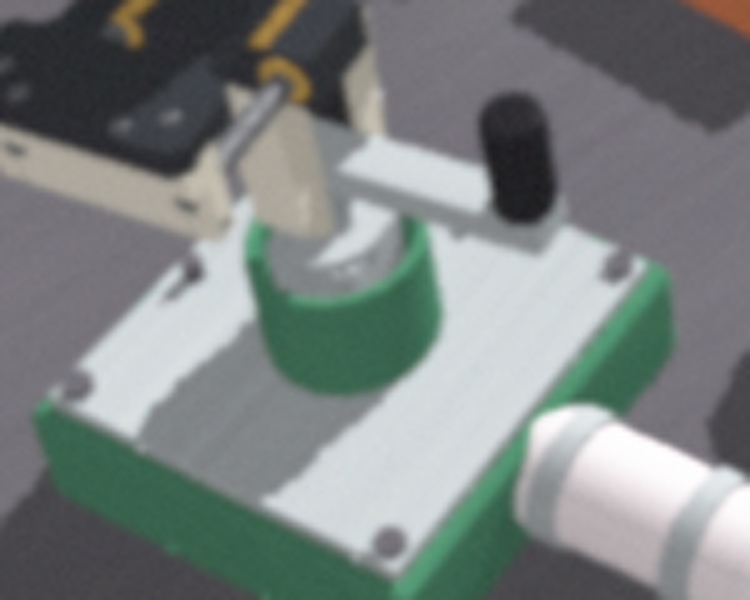

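Call:
step_arm(
  steps=[
    {"x": 0.2, "y": 0.3, "z": 0, "rx": 0, "ry": 0, "rz": 0.05},
    {"x": 0.2, "y": 0.3, "z": 0, "rx": 0, "ry": 0, "rz": 0.1},
    {"x": 0.2, "y": 0.3, "z": 0, "rx": 0, "ry": 0, "rz": 0.15},
    {"x": 0.2, "y": 0.3, "z": 0, "rx": 0, "ry": 0, "rz": 0.2},
  ],
)

```text
time_s: 13.5
tool_pos: [551.4, -223.5, 114.8]
tool_rot: [-0.0, 0.95, 0.312, -0.0]
ft_force: [2.1, 4.0, -2.4]
width: 17.9
```

```bash
python3 st.py;python3 -c "
from h import *
cap('scene','s9')
p=cv2.imread('pics/s9.png');cv2.imwrite('pics/c12.png',cv2.resize(p[280:400,130:280],None,fx=5,fy=5,interpolation=cv2.INTER_CUBIC)[:600])"
```

```text
t 13.5 j [ 0.02  0.61  0.41  2.01 -0.41  0.6  -0.23] p [ 551.4 -223.5  114.8] yang -53.61 zax [-0.001  0.    -1.   ] F [ 2.1  4.  -2.4] M [ 0.55 -0.49 -0.24] w 17.9
```

View pics/c12.png

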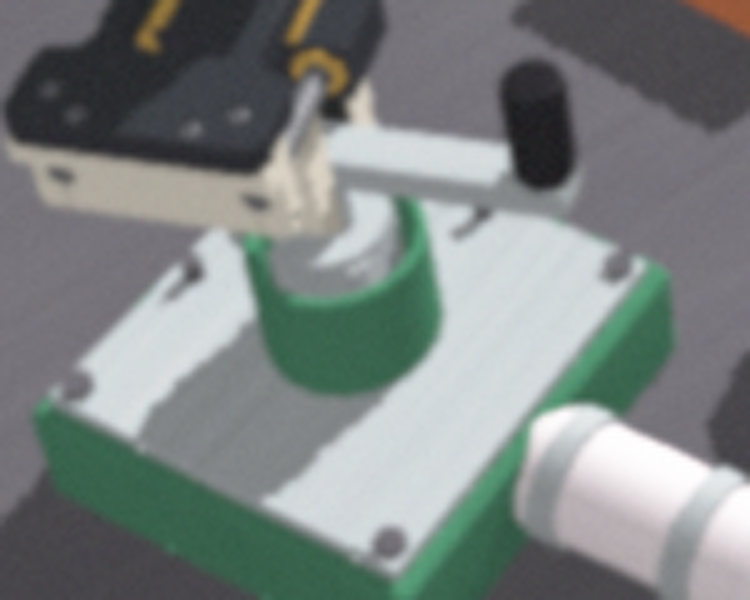

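Call:
step_arm(
  steps=[
    {"x": 0.2, "y": 0.4, "z": 0, "rx": 0, "ry": 0, "rz": 0.05},
    {"x": 0.2, "y": 0.4, "z": 0, "rx": 0, "ry": 0, "rz": 0.1},
    {"x": 0.2, "y": 0.4, "z": 0, "rx": 0, "ry": 0, "rz": 0.15},
  ],
)

```text
time_s: 13.8
tool_pos: [551.5, -223.2, 114.7]
tool_rot: [-0.0, 0.924, 0.382, -0.0]
ft_force: [1.5, 2.5, -2.7]
width: 17.4
```

```bash
python3 st.py;python3 -c "
from h import *
cap('scene','s10')
p=cv2.imread('pics/s10.png');cv2.imwrite('pics/c13.png',cv2.resize(p[280:400,130:280],None,fx=5,fy=5,interpolation=cv2.INTER_CUBIC)[:600])"
```

```text
t 13.8 j [ 0.05  0.61  0.36  2.01 -0.37  0.59 -0.12] p [ 551.5 -223.2  114.7] yang -45.05 zax [-0.001  0.    -1.   ] F [ 1.5  2.5 -2.7] M [ 0.6  -0.39 -0.24] w 17.4
```

View pics/c13.png

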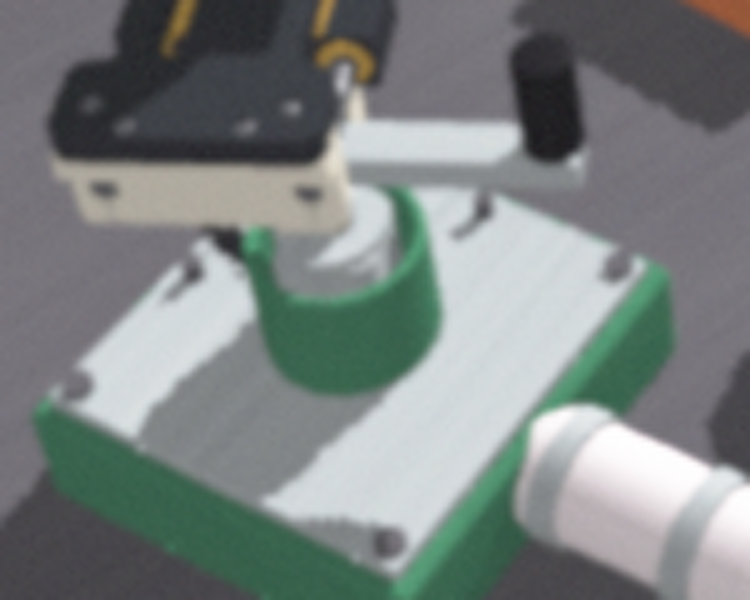

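The pointer has appeared at crop (225,240), just short of the open stop post (190,268). I'll model its angle.

```bash
cat > ptr.py <<'E'
from h import *
m=camera_model('scene')
def pj(a,r,z=52,c=(548,-221.5),yaw=18.7):
    t=np.radians(yaw+90)+a
    P=np.array([[c[0]+r*np.cos(t),c[1]+r*np.sin(t),z]])
    u=cv2.projectPoints(P,np.array(m['rvec'],float),np.array(m['tvec'],float),np.array(m['K']),None)[0].ravel()
    return ((u-[130,280])*5).round(0)
for a in [.19,.9,1.0,1.1,1.2,1.3,1.4,1.5,1.57]: print(a,pj(a,35),pj(a,50),pj(a,64))
E
python3 ptr.py
```

```text
0.19 [399. 232.] [418. 200.] [436. 171.]
0.9 [326. 235.] [316. 205.] [306. 176.]
1.0 [316. 239.] [301. 210.] [288. 183.]
1.1 [306. 243.] [287. 216.] [270. 190.]
1.2 [297. 248.] [274. 222.] [253. 199.]
1.3 [288. 254.] [261. 230.] [237. 209.]
1.4 [280. 260.] [250. 239.] [222. 220.]
1.5 [272. 267.] [239. 248.] [208. 231.]
1.57 [267. 271.] [232. 255.] [199. 240.]
```

Call:
step_arm(
  steps=[
    {"x": 0.1, "y": 0.3, "z": 0, "rx": 0, "ry": 0, "rz": 0.04},
    {"x": 0.1, "y": 0.3, "z": 0, "rx": 0, "ry": 0, "rz": 0.08},
  ],
)

```text
time_s: 14.02
tool_pos: [551.6, -223.1, 114.7]
tool_rot: [-0.0, 0.908, 0.418, -0.0]
ft_force: [1.3, 1.2, -2.5]
width: 17.6
```

```bash
python3 st.py;python3 -c "
from h import *
cap('scene','s11')
p=cv2.imread('pics/s11.png');cv2.imwrite('pics/c14.png',cv2.resize(p[310:350,150:200],None,fx=14,fy=14,interpolation=cv2.INTER_CUBIC)[:600])"
```

```text
t 14.0167 j [ 0.06  0.6   0.34  2.01 -0.35  0.59 -0.07] p [ 551.6 -223.1  114.7] yang -40.53 zax [-0.001  0.    -1.   ] F [ 1.3  1.2 -2.5] M [ 0.41 -0.29 -0.19] w 17.6
```

View pics/c14.png

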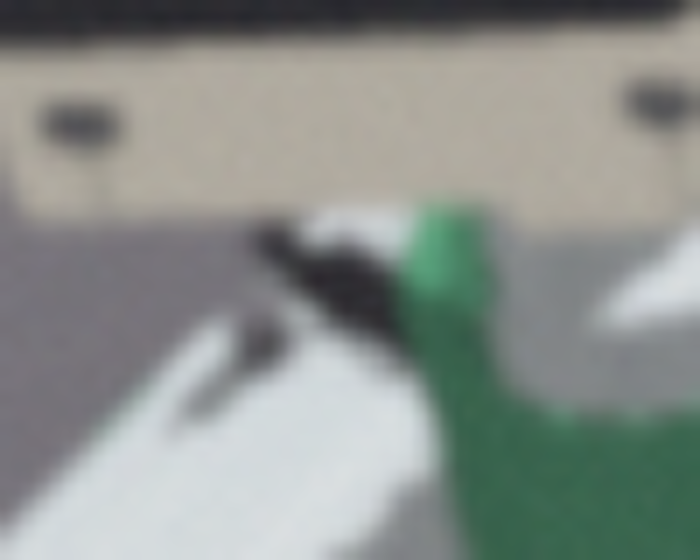

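Call:
step_arm(
  steps=[
    {"x": 0, "y": 0.1, "z": 0, "rx": 0, "ry": 0, "rz": 0.03},
    {"x": 0, "y": 0.1, "z": 0, "rx": 0, "ry": 0, "rz": 0.05},
  ],
)

```text
time_s: 14.23
tool_pos: [551.6, -223.0, 114.7]
tool_rot: [-0.0, 0.897, 0.442, -0.0]
ft_force: [1.5, 1.3, -2.3]
width: 17.7
```

```bash
python3 st.py;python3 -c "
from h import *
cap('scene','s12')
p=cv2.imread('pics/s12.png');cv2.imwrite('pics/c15.png',cv2.resize(p[310:350,150:200],None,fx=14,fy=14,interpolation=cv2.INTER_CUBIC)[:600])"
```

```text
t 14.2333 j [ 0.07  0.6   0.33  2.01 -0.33  0.59 -0.03] p [ 551.6 -223.   114.7] yang -37.52 zax [-0.001  0.    -1.   ] F [ 1.5  1.3 -2.3] M [ 0.35 -0.19 -0.22] w 17.7
```

View pics/c15.png

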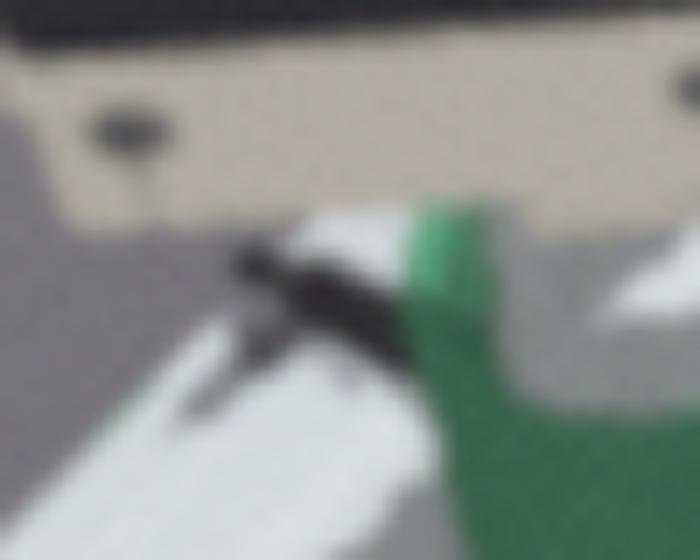

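The pointer is almost on the post. Small nudges now, watching Mz.

Call:
step_arm(
  steps=[
    {"x": 0, "y": 0.1, "z": 0, "rx": 0, "ry": 0, "rz": 0.025},
    {"x": 0, "y": 0.1, "z": 0, "rx": 0, "ry": 0, "rz": 0.025},
  ],
)

```text
time_s: 14.45
tool_pos: [551.6, -222.9, 114.7]
tool_rot: [-0.0, 0.891, 0.454, -0.0]
ft_force: [1.0, 0.5, -3.7]
width: 17.4
```

```bash
python3 st.py;python3 -c "
from h import *
cap('scene','s13')
p=cv2.imread('pics/s13.png');cv2.imwrite('pics/c16.png',cv2.resize(p[310:350,150:200],None,fx=14,fy=14,interpolation=cv2.INTER_CUBIC)[:600])"
```

```text
t 14.45 j [ 0.08  0.6   0.32  2.01 -0.32  0.59 -0.01] p [ 551.6 -222.9  114.7] yang -36.01 zax [-0.001  0.    -1.   ] F [ 1.   0.5 -3.7] M [ 0.29 -0.12 -0.39] w 17.4
```

View pics/c16.png

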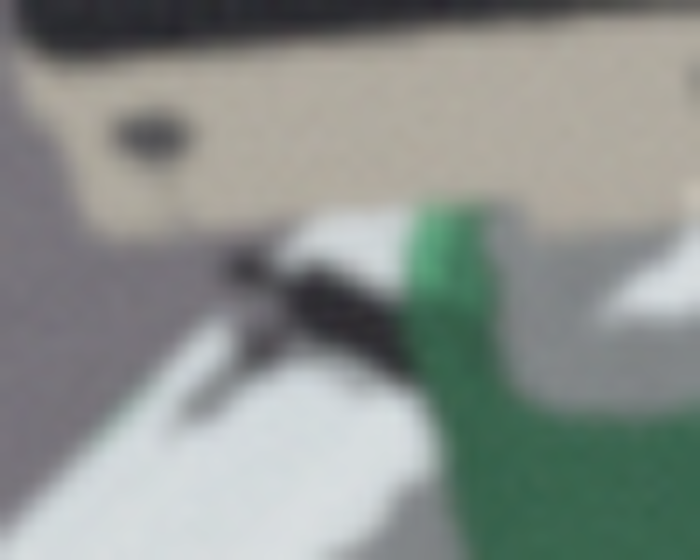

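Call:
step_arm(
  steps=[
    {"x": 0, "y": 0, "z": 0, "rx": 0, "ry": 0, "rz": 0.015},
    {"x": 0, "y": 0, "z": 0, "rx": 0, "ry": 0, "rz": 0.015},
  ],
)

```text
time_s: 14.67
tool_pos: [551.7, -223.0, 114.8]
tool_rot: [-0.0, 0.888, 0.46, -0.0]
ft_force: [0.1, 1.7, -3.3]
width: 17.6
```

```bash
python3 st.py;python3 -c "
from h import *
cap('scene','s14')
p=cv2.imread('pics/s14.png');cv2.imwrite('pics/c17.png',cv2.resize(p[310:350,150:200],None,fx=14,fy=14,interpolation=cv2.INTER_CUBIC)[:600])"
```

```text
t 14.6667 j [ 0.08  0.6   0.31  2.01 -0.32  0.59 -0.  ] p [ 551.7 -223.   114.8] yang -35.17 zax [-0.001  0.    -1.   ] F [ 0.1  1.7 -3.3] M [ 0.34 -0.08 -0.55] w 17.6
```

View pics/c17.png

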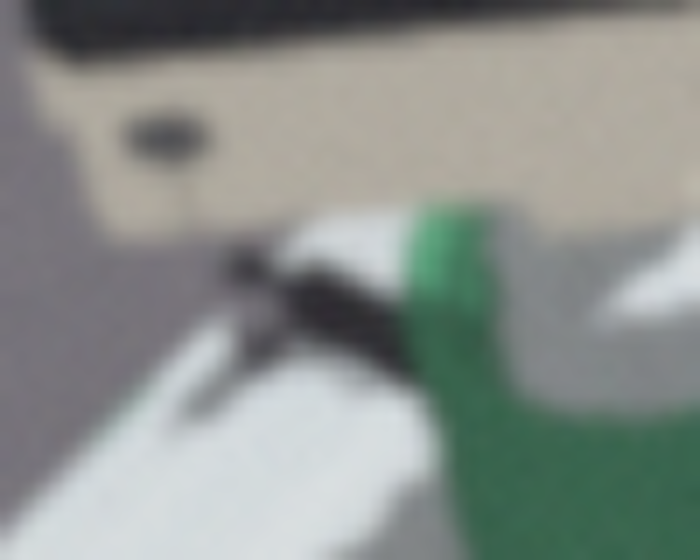

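At the stop: Mz rises with angle (−0.22, −0.39, −0.55) while the pointer stays put. I'll ease off and let go.

Call:
step_arm(
  steps=[
    {"x": 0, "y": 0, "z": -0.4, "rx": 0, "ry": 0, "rz": -0.04},
    {"x": 0, "y": 0, "z": -0.4, "rx": 0, "ry": 0, "rz": -0.04},
    {"x": 0, "y": 0, "z": -0.4, "rx": 0, "ry": 0, "rz": -0.04},
  ],
)

```text
time_s: 14.97
tool_pos: [551.9, -222.8, 114.6]
tool_rot: [-0.0, 0.896, 0.443, -0.0]
ft_force: [-0.9, 1.5, -1.2]
width: 17.9
```

Call:
step_arm(
  steps=[
    {"x": 0, "y": 0, "z": 0, "rx": 0, "ry": 0, "rz": 0},
    {"x": 0, "y": 0, "z": 0, "rx": 0, "ry": 0, "rz": 0},
    {"x": 0, "y": 0, "z": 0, "rx": 0, "ry": 0, "rz": 0},
    {"x": 0, "y": 0, "z": 0, "rx": 0, "ry": 0, "rz": 0},
    {"x": 0, "y": 0, "z": 0, "rx": 0, "ry": 0, "rz": 0},
    {"x": 0, "y": 0, "z": 0, "rx": 0, "ry": 0, "rz": 0},
  ],
  jaw=0,
)

```text
time_s: 15.47
tool_pos: [552.1, -223.1, 114.6]
tool_rot: [0.0, 0.897, 0.443, 0.0]
ft_force: [-0.3, 0.2, 1.1]
width: 52.8
```

```bash
python3 st.py
```

```text
t 15.4667 j [ 0.07  0.6   0.33  2.01 -0.33  0.59 -0.03] p [ 552.1 -223.1  114.6] yang -37.47 zax [ 0. -0. -1.] F [-0.3  0.2  1.1] M [-0.06  0.16 -0.02] w 52.8
```

Released (52.8 mm and opening). Rising straight up, then moving aside to look.

Call:
step_arm(
  steps=[
    {"x": 0, "y": 0, "z": 0, "rx": 0, "ry": 0, "rz": 0},
    {"x": 0, "y": 0, "z": 20, "rx": 0, "ry": 0, "rz": 0},
    {"x": 0, "y": 0, "z": 50, "rx": 0, "ry": 0, "rz": 0},
    {"x": 0, "y": 0, "z": 85, "rx": 0, "ry": 0, "rz": 0},
    {"x": 0, "y": 0, "z": 120, "rx": 0, "ry": 0, "rz": 0},
    {"x": 0, "y": 35, "z": 140, "rx": 0, "ry": 0, "rz": 0},
    {"x": 0, "y": 70, "z": 140, "rx": 0, "ry": 0, "rz": 0},
    {"x": 0, "y": 110, "z": 140, "rx": 0, "ry": 0, "rz": 0},
    {"x": 0, "y": 150, "z": 140, "rx": 0, "ry": 0, "rz": 0},
    {"x": 0, "y": 190, "z": 140, "rx": 0, "ry": 0, "rz": 0},
    {"x": 0, "y": 230, "z": 140, "rx": 0, "ry": 0, "rz": 0},
    {"x": 0, "y": 270, "z": 140, "rx": 0, "ry": 0, "rz": 0},
    {"x": 0, "y": 310, "z": 140, "rx": 0, "ry": 0, "rz": 0},
    {"x": 0, "y": 350, "z": 140, "rx": 0, "ry": 0, "rz": 0},
    {"x": 0, "y": 390, "z": 140, "rx": 0, "ry": 0, "rz": 0},
    {"x": 0, "y": 390, "z": 140, "rx": 0, "ry": 0, "rz": 0},
  ],
)

```text
time_s: 16.8
tool_pos: [551.2, 176.6, 253.9]
tool_rot: [-0.002, 0.894, 0.447, 0.0]
ft_force: [-0.4, 0.6, 0.0]
width: 92.7
```

```bash
python3 st.py; python3 -c "
from h import *
cap('scene','s15');cap('top','t15')
p=cv2.imread('pics/s15.png');q=cv2.imread('pics/t15.png')
a=cv2.resize(p[280:410,130:290],None,fx=5,fy=4.6,interpolation=cv2.INTER_CUBIC);b=cv2.resize(q[170:310,390:530],None,fx=4.2,fy=4.2,interpolation=cv2.INTER_CUBIC)
cv2.imwrite('pics/c18.png',a);cv2.imwrite('pics/c19.png',b)"
```

```text
t 16.8 j [-0.68  0.4   0.39  1.92 -0.2   0.86 -0.83] p [551.2 176.6 253.9] yang -36.87 zax [-0.001  0.003 -1.   ] F [-0.4  0.6  0. ] M [-0.02  0.13 -0.  ] w 92.7
```

View pics/c18.png

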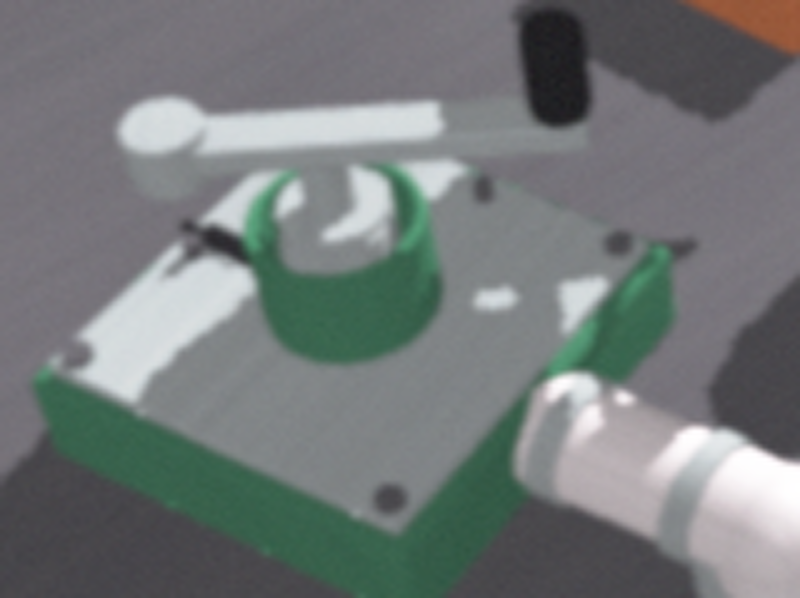

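View pics/c19.png

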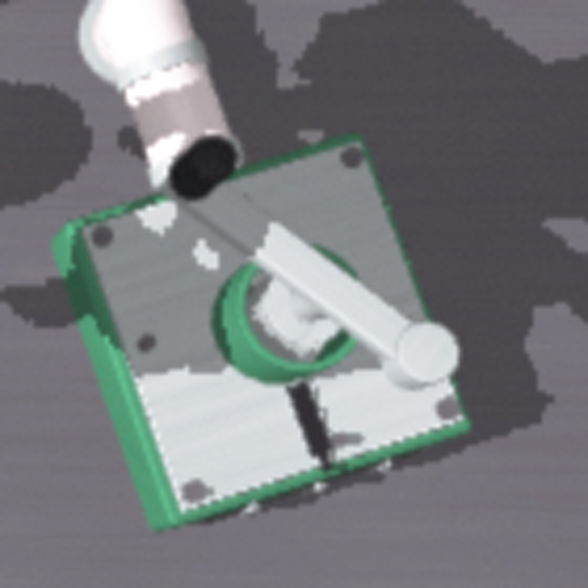

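View pics/t15.png

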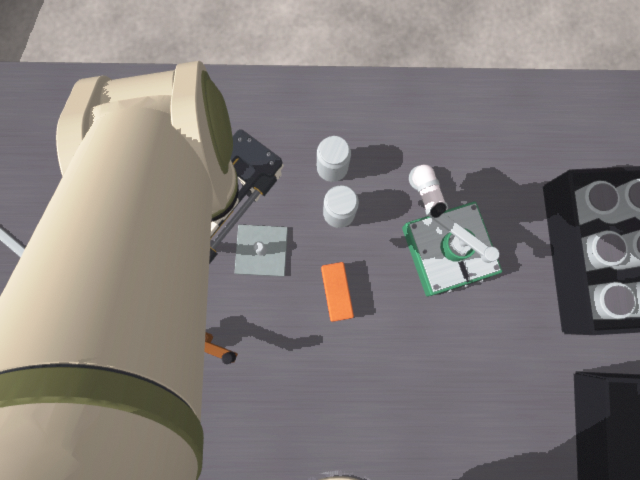

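The top view shows the pointer at the box's −x side against the post (crop 325,450), the crank seated, and the flasks and bar unmoved. A last check of the bar height and pointer angle, then I hand in.

```bash
python3 - <<'E'
from h import *
D=lambda x,y:(390+x/4.2,170+y/4.2)
try:
    print('bar top',w('t15','top',*D(325,285)))
    m=w('t15','top',*D(425,350)); print('weight top',m)
    a=w('t15','top',*D(295,385),52);b=w('t15','top',*D(322,460),52);e=b-a;print('ptr',np.degrees(np.arctan2(e[1],e[0]))%360-108.7)
except Exception as ex: print(ex)
close_job()
E
```

```text
bar top [ 550.54356541 -220.37093782  141.3757792 ]
weight top [ 522.80627986 -258.83095424  146.40707971]
ptr 88.93168906189679
the job is handed in; nothing more can be done
```

The crank is seated fully home on the spindle, the damper is wound to its open stop, and the job is handed in at about 17 s of the 72 s allowed.

**Seating:** I lifted the steel crank off its stand and lowered it into the collar. It met the top of the square at the predicted height. Pressing at about 13 N and turning slowly, I found the square and slid the socket home. The tool stopped at z 114.6, the predicted height.

**Winding:** I turned the crank about 1.8 rad counter-clockwise. At the stop, the turning moment rose to about 0.55 N m while the pointer stayed still. I then backed off 0.04 rad and let go.

**Last checks:**
- **Crank:** the bar's top measures z ≈ 141, against 140 expected when fully home.
- **Pointer:** it reads about 89° and lies against the open stop post.
- **Bystanders:** by eye, the flasks and polishing bar stand where they were.
- **Arm:** it is clear of everything, and the wrist force reads about 0.

**Disagreements:** the overhead and wrist cameras differed by 2–6 mm on the crank and collar positions. The light touch on the spindle settled the collar position. My first move call was refused because the rows lacked some fields, and nothing moved.

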